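# Pin back the sprung belt tensioner of a mixer drive

## Robot

A 7-joint arm with a two-finger parallel gripper is mounted at the origin on the work surface. World frame = base frame: x ahead of the robot, y to its left, z up, the work surface at z = 0. Lengths are in mm, angles in rad, forces in N, time in s.
With the tool pointing down it reaches from about 350 to 900 mm from the base axis. Payload 8.1 kg.
Tool frame: the origin (TCP) lies at the very end of the fingers, on their centre line; the grasp point (between the pads) lies 19 mm behind it (grip_depth is the distance from the TCP to the grasp point, in mm); y points along the fingers, z is the direction in which the jaws open and shut, and the axes are right-handed (so a half turn about y gives the same grasp; the last joint's range is limited). The gripper opens to 92 mm and grips with 3 to 60 N. Pads are 19 mm wide; open, the fingers measure 130 mm over their backs; the gripper's body (75 mm by 190 mm) begins 47 mm behind the grasp point.
Start: joints at [-1.23, 0.434, 0.025, 1.573, -0.012, 1.134, -0.075], TCP at [268.387, 564.456, 226.742] pointing down, gripper open.
Joint ranges: [-2.62, 2.62], [-0.44, 2.09], [-1.27, 1.32], [0.08, 2.57], [-1.32, 4.46], [0.12, 2], [-2.74, 2.74]. Speed limits (rad/s): [2.22, 2.22, 3.01, 3.01, 3.14, 3.14, 3.14].

## Interface

Orientations are given as a unit quaternion [x, y, z, w].
In Python, from workcell import state, get_image, camera_info, close_job, grip_depth gives the robot as it stands. The module is installed in compiled form; this text tells all that it offers.
- The arm moves only by the shell command python3 -m handwheel 'ROWS'. ROWS is text: rows parted by semicolons, each of 5 numbers parted by spaces: the shift along the tool's x, y, z in m, then the turn about the tool's y in rad, then the closure in counts, from 0 (fully open) to 255 (shut). In form: tx ty tz yaw fingers; .... A call has exactly 8 rows; each row shifts and turns the pose as measured when the row begins, along the tool's axes as they then stand; what a row does not reach is not made up. A row lasts 1/10 s, in which the tool goes at most 50 mm and 8.59 degrees, less where a joint would pass 70% of its speed; a pose out of reach is approached as far as the arm can. A call with a gripper value outside its range is refused whole. The fingers move at their own pace and stop on an object; the grip force is fixed at half the most. Time passes only in rows, so rows that do not move let the fingers close, or fill a call up. It gives the time, the measured TCP pose, the force and the opening at its end, in the units of the state.
- state(): the state, without advancing time (a new reading comes with each control period).
- get_image(name): name is "scene" or "top"; returns (picture, depth): 384x512x3 uint8, blue, green, red; 384x512 float32, mm along the optical axis (not along the pixel's ray), 0 where there is no reading.
- camera_info(name): a dict with "vertical_fov" (degrees; the focal length in pixels is half the picture's height over the tangent of half this angle, whatever the lens; pixels are square), "cx", "cy" (the principal point, pixels), "origin" and "attitude" of the camera in the world. Camera axes: x right, y up, looking along -z (the intrinsics and any distortion apply to the point x, -y, -z); pixel columns grow to the right and rows downward; lengths in mm; the calibration is good to about 2 mm. A picture is of the moment at which its call begins. camera_info takes no time and is no camera call.
- close_job(): hands the job in, once; it reports no verdict.
The state is a dict: "t": time; "joint_positions": joint angles; "joint_vel": joint speeds; "effort": joint torques, N m; "tcp_pos": TCP position; "tool_rot": TCP orientation; "wrist_force": force on the tool from outside, world axes, zero at the start; "moment": the same for the moment, N m; "finger_gap": finger opening in mm.
Only numpy, scipy, OpenCV 4.12 (cv2) and the standard library are available. Lean on these libraries where they do the work, as an engineer would, in place of code of your own. Each camera call takes 0.05 s, during which the arm holds its last target.

## Task

The belt is off this mixer drive and the sprung tension arm has to be locked back before a new one goes on: take the tall locking pin from the wooden stand, put it through the eye at the end of the arm, and with it turn the arm back against its spring until the pin drops into the locking hole in the plate underneath. Feel for the hole with light pressure instead of forcing the pin, push the pin fully home until its head sits on the arm, and let go so that the arm stays locked. Leave the other things where they are.

Things in the scene. Friction and masses are not known exactly. Their poses are not given: they have to be found in the camera images.
- pin_head (a point): Locking pin, plain steel, loose, 0.09 to 0.17 kg, upright in one of the stand's two holes (the tall slim one). Round head 22 mm in diameter, 44 mm tall; below it a stem 10 mm in diameter, 30 mm long, with chamfered tip. This point is the centre of the head, 22 mm above its underside (the shoulder), 52 mm above the tip; z runs along the pin, away from the tip.
- pin_shoulder (a point): The centre of the underside of the pin's head, where the stem begins; 30 mm above the tip.
- eye (a point): Centre of the eye at the arm's free end, at the arm's top face (46 mm above the bench): a round through-hole 13 mm in diameter, chamfered 1.5 mm, in a 36 mm square end 10 mm thick. x points from the pivot outward, z up. It moves with the arm on a 100 mm radius. A pin put in the eye first stops on the locking plate, 16 mm below this point, its shoulder 14 mm above the arm.
- pivot (a point): Centre of the arm's upright pivot, at the height of the arm's top face; axes those of the drive, z up. The arm is a steel bell crank: one end carries a black idler wheel, the other the eye.
- tension_arm (a joint): Angle of the tension arm, rad: 0 at rest on its stop, growing as it is turned back, counter-clockwise from above, to 1.25 at most. The spring always pulls it to 0: about 2 N at the eye at rest, 3.5 to 4.5 N near the locking hole. The locking hole lies under the eye at an angle between 0.55 and 0.95, different each time and not tracked: look for it or feel for it with the pin's tip.
- stand_top (a point): Centre of the top face of the wooden pin stand, fixed, 60 x 150 mm and 45 mm tall, long side along its y. Two 13 mm holes, 37.5 mm to either side along y: the pin is in one, the plug in the other, shoulders resting on the top face.
- plug: Short steel plug with a broad flat head (38 mm in diameter, 18 mm tall) in the other hole of the stand; not needed, leave it. Origin at the centre of the underside of its head.
- cup: White mug, 80 mm wide, 85 mm tall, bystander. Origin under its centre.
- wrench: Steel wrench, 170 mm long, lying on the bench, bystander.
- screwdriver: Screwdriver lying on the bench, bystander.
- collar: Loose steel collar, 34 mm wide and 12 mm high, lying on the drive's base plate, bystander. Origin under its centre.
- drive: Mixer drive fixed to the bench: dark base plate 320 x 370 x 14 mm with two bare pulleys, the arm and, under the arm, a flat aluminium locking plate (top face 30 mm above the bench) with one hole, 13 mm wide, 16 mm deep, chamfered. There the pin sinks 14 mm more; side load makes it stick, so push. Over 40 N on the drive is forcing. Origin under the pivot at bench height.

How it is judged (in metres and radians):
On the way, in this order (a step that is already met when the one before it is completed fails the run):
1. the locking pin stands in the eye of the arm, which is still at rest (horizontal distance between pin_shoulder and eye below 0.005 m and z of pin_shoulder in the frame of eye below 0.024 m and value of joint tension_arm below 0.2 rad), for 0.1 s.
2. with the pin in its eye, the arm has been turned back by more than 0.4 rad (horizontal distance between pin_shoulder and eye below 0.005 m and z of pin_shoulder in the frame of eye below 0.024 m and value of joint tension_arm above 0.4 rad), for 0.1 s.
At the end, for the whole second after the job is handed in: The arm is locked back and still (angle above 0.45 rad, under 0.05 rad/s) by the pin, which stands upright (within 0.15 rad) through the eye (axis within 5 mm of the eye's centre) with the underside of its head within 3 mm of the arm's top face (horizontal distance between pin_shoulder and eye below 0.005 m and z of pin_shoulder in the frame of eye below 0.003 m and value of joint tension_arm above 0.45 rad and velocity of joint tension_arm between -0.05 and 0.05 rad/s and angle between pin_head's own z axis and vertical below 0.15 rad); the robot touches nothing.
It fails at once if the pin is forced: more than 40 N between pin and drive (contact force between pin and drive above 40 N).
It fails at once if the plug, mug, wrench, screwdriver or collar is shifted by more than 30 mm (distance of any of plug, cup, wrench, screwdriver, collar from where it was at the start of the episode above 0.03 m).
It also fails if it takes over 62 s, if anything falls off the work surface, if the arm or the gripper's body presses on something with over 40 N, if the wrist force passes 120 N, or if a joint passes its speed limit or range.

## Working session

There is one attempt and no reset: what is moved stays moved. The work goes in short steps, Python scripts to look and compute and a shell command to move; the robot and the scene stay as the last step left them, time stands still between calls to the robot, and variables do not carry over. Pictures are saved under pics/ and viewed, and the job is handed in when it is done.

```bash
mkdir -p pics; ls; python3 - <<'E'
from workcell import *
import cv2,numpy as np
s=state(); print(s)
for n in("scene","top"):
    c=camera_info(n); print(n,c)
    p,d=get_image(n); cv2.imwrite(f"pics/{n}0.png",p); np.savez(f"{n}0.npz",p=p,d=d)
print(grip_depth)
E
```

```text
pics
{'t': 0.0, 'joint_positions': array([-1.22959244,  0.43522088,  0.02495246,  1.57409004, -0.01163736,
        1.13398323, -0.07507618]), 'joint_vel': array([ 7.91007799e-05, -3.41969399e-04,  2.29457405e-04, -5.78180315e-04,
        1.30455189e-04, -6.82472057e-05,  6.23600262e-04]), 'effort': array([-8.84709225e-04, -6.67859602e+01,  9.84472521e-01, -3.14460576e+01,
       -6.04078872e-02,  4.29667148e-02,  1.55478315e-04]), 'tcp_pos': array([268.17352498, 563.9830399 , 225.94874952]), 'tool_rot': array([ 0.69030888, -0.15572534,  0.15555197, -0.68922191]), 'wrist_force': array([-0.0481071 , -0.27813468,  0.43892561]), 'moment': array([0.00563096, 0.04263231, 0.00156098]), 'finger_gap': 91.8715171623735}
scene {'vertical_fov': 54.6596524435139, 'cx': 250.93405593872183, 'cy': 187.86540015688456, 'origin': array([1126.42793791, -107.11232234,  894.88266384]), 'attitude': array([0.24000214, 0.22604822, 0.64314939, 0.69112954])}
top {'vertical_fov': 56.11042713367893, 'cx': 263.715833309173, 'cy': 191.29158613836256, 'origin': array([ 359.36854702,  -51.68867962, 1027.1013088 ]), 'attitude': array([-0.05388888,  0.04340642,  0.716619  , -0.69402383])}
18.8
```

View pics/scene0.png

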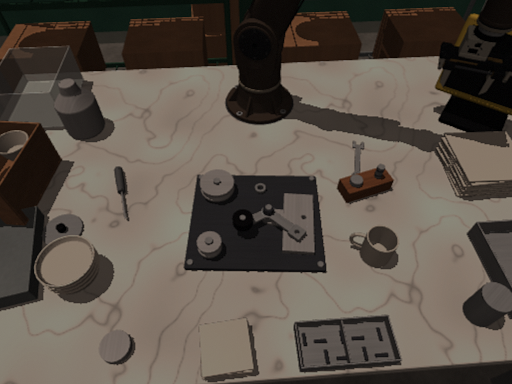

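View pics/top0.png

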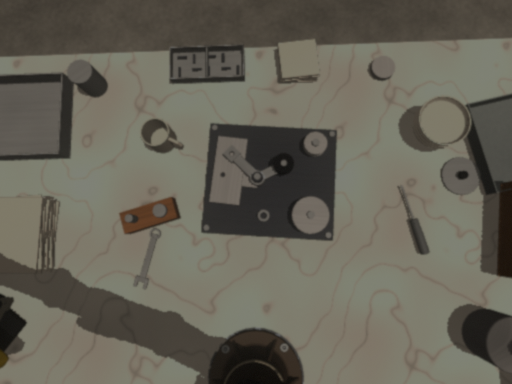

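```bash
cat > h.py <<'E'
import numpy as np,cv2
from scipy.spatial.transform import Rotation as R
from workcell import camera_info
def cam(n):
    c=camera_info(n); f=192/np.tan(np.radians(c['vertical_fov']/2)); return c,f
def ray(n,u,v):
    c,f=cam(n); d=np.array([(u-c['cx'])/f,-(v-c['cy'])/f,-1.0])
    return np.array(c['origin']),R.from_quat(c['attitude']).apply(d)
def onz(n,u,v,z):
    o,d=ray(n,u,v); return o+d*(z-o[2])/d[2]
def pt(n,u,v,D):
    o,d=ray(n,u,v); return o+d*D
def proj(n,P):
    c,f=cam(n); q=R.from_quat(c['attitude']).inv().apply(np.array(P)-c['origin'])
    return c['cx']+f*q[0]/-q[2], c['cy']-f*q[1]/-q[2]
E
python3 - <<'E'
from h import *
for n,(a,b,c,e) in {"scene":(180,160,400,280),"top":(110,110,350,250)}.items():
    z=np.load(n+"0.npz"); p=z['p'][b:e,a:c]
    p=cv2.convertScaleAbs(p,alpha=1.6)
    cv2.imwrite(f"pics/{n}0z.png",cv2.resize(p,None,fx=3.3,fy=3.3,interpolation=cv2.INTER_CUBIC))
    d=z['d']
    pts={"scene":[(304,216),(299,232),(268,210),(365,186),(381,170),(356,181),(245,100)],"top":[(223,174),(232,153),(257,177),(150,214),(131,218),(159,210),(206,228)]}[n]
    for u,v in pts: print(n,u,v,d[v,u],pt(n,u,v,d[v,u]).round(1))
E
```

```text
scene 304 216 1049.9596 [546.9  80.9  23.1]
scene 299 232 988.8755 [612.9  54.3  47.4]
scene 268 210 1013.40845 [547.3 -22.6  64. ]
scene 365 186 1091.2758 [467.9 272.1  43. ]
scene 381 170 1078.0997 [442.9 316.5  82. ]
scene 356 181 1072.9519 [465.9 240.7  66.4]
scene 245 100 1328.9031 [ 54.2 -55.8  50.6]
top 223 174 1030.0974 [553.5  76.   15.6]
top 232 153 1026.9116 [611.4  48.   26.5]
top 257 177 974.9788 [532.3 -22.5  67.1]
top 150 214 991.01373 [443.4 275.5  42.3]
top 131 218 944.0267 [430.6 310.   88.4]
top 159 210 971.42847 [451.7 244.4  62.9]
top 206 228 1005.8122 [401.2 125.4  19.6]
```

View pics/scene0z.png

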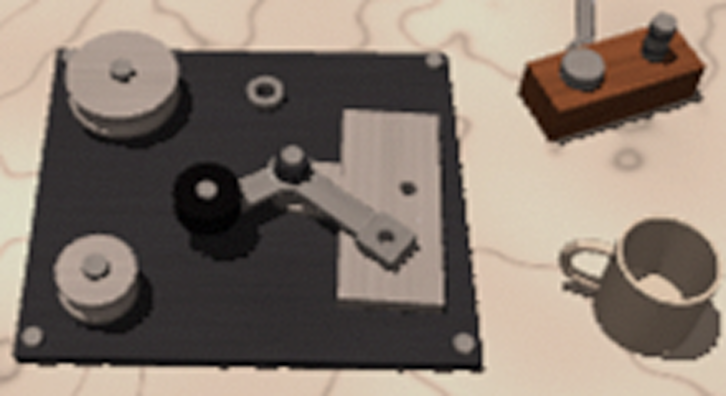

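View pics/top0z.png

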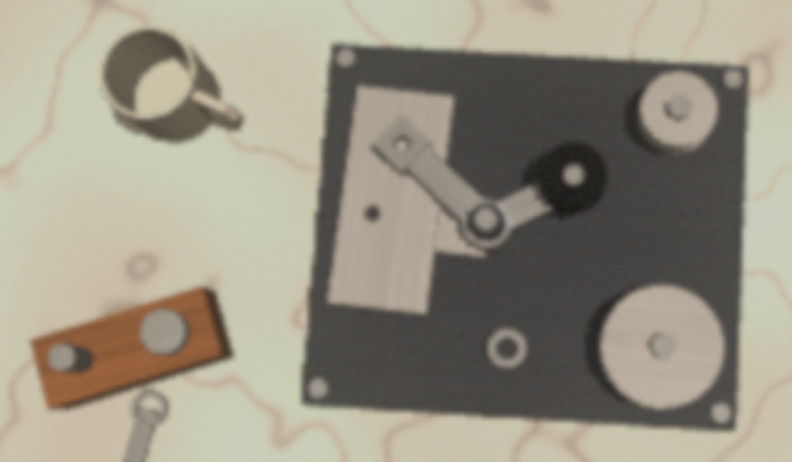

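```bash
python3 - <<'E'
from h import *
def blob(n,x,y,r,lo):
    g=cv2.cvtColor(np.load(n+"0.npz")['p'],cv2.COLOR_BGR2GRAY).astype(float)
    w=g[y-r:y+r+1,x-r:x+r+1]; print(w.astype(int)) 
    m=np.median(w); k=np.clip(m-w,0,None); k[k<0.3*k.max()]=0
    yy,xx=np.mgrid[y-r:y+r+1,x-r:x+r+1]; return (k*xx).sum()/k.sum(),(k*yy).sum()/k.sum()
for n,x,y,z,nm in [("scene",303,217,30,"hole"),("top",222,174,30,"hole"),("scene",297,232,46,"eye"),("top",232,154,46,"eye")]:
    u,v=blob(n,x,y,4,0); print(nm,n,round(u,2),round(v,2),onz(n,u,v,z).round(1))
# pin head top by depth-top view / scene
for n,box in (("top",(118,205,190,240)),("scene",(335,155,400,200))):
    z=np.load(n+"0.npz"); d=z['d']; a,b,c,e=box
    P=np.array([[np.r_[pt(n,u,v,d[v,u]),u,v] for u in range(a,c)] for v in range(b,e)]).reshape(-1,5)
    q=P[(P[:,2]>80)&(P[:,2]<96)]; print(n,"pin top",len(q),np.median(q,0).round(1), onz(n,*np.median(q,0)[3:],89).round(1))
    q=P[(P[:,2]>58)&(P[:,2]<70)]; print("plug",len(q),q.mean(0).round(1), onz(n,*q.mean(0)[3:],63).round(1))
E
```

```text
[[ 97  99  99 100 101 102  99 101 103]
 [ 97  99  96  95  96  97  99 102 102]
 [ 97  97  78  59  58  64  85 101 103]
 [ 97  92  60  33  31  36  61  91 102]
 [ 98  96  67  31  30  34  42  80 102]
 [ 98 101  88  49  27  41  65  91 103]
 [ 97  99 100  88  81  86  93 101 103]
 [ 97  98 101 101 101 102 101 101 102]
 [ 97  98  99 100  99 100  99 101 103]]
hole scene 303.13 216.68 [553.5  76.7  30. ]
[[106 106 105 103 103 103 104 104 103]
 [106 106 104 100  95  95  99 103 104]
 [105 105  97  87  73  73  85  98 103]
 [106 102  87  67  52  51  67  91 101]
 [106  99  79  56  45  44  60  86  99]
 [106  99  81  60  49  49  63  88 100]
 [106 102  90  76  66  66  79  95 101]
 [107 104 101  95  90  90  96 101 102]
 [107 105 103 103 102 102 102 102 101]]
hole top 222.35 174.21 [550.2  76.   30. ]
[[82 82 84 83 83 82 83 84 85]
 [82 79 71 68 68 76 83 85 83]
 [79 67 45 39 40 53 74 82 82]
 [79 55 30 30 30 32 61 80 82]
 [82 59 37 34 35 30 57 79 82]
 [82 77 58 68 73 65 73 81 84]
 [83 85 79 83 84 81 82 82 84]
 [78 85 83 83 81 81 82 83 81]
 [51 75 84 83 80 82 83 79 58]]
eye scene 296.46 231.6 [610.3  48.   
[... 175 characters left out ...]
 85 87 87]
 [88 88 88 89 88 87 88 88 86]
 [87 88 88 89 89 88 88 86 86]
 [79 86 89 89 89 87 86 85 88]]
eye top 231.59 152.07 [609.2  47.2  46. ]
top pin top 60 [430.8 315.9  88.5 129.  218. ] [430.7 315.1  89. ]
plug 162 [448.3 251.4  62.4 156.5 211.3] [448.3 251.2  63. ]Traceback (most recent call last):
  File "<stdin>", line 12, in <module>
  File "h.py", line 12, in pt
    o,d=ray(n,u,v); return o+d*D
        ~~~^^^^^^^
  File "h.py", line 7, in ray
    c,f=cam(n); d=np.array([(u-c['cx'])/f,-(v-c['cy'])/f,-1.0])
        ~~~^^^
  File "h.py", line 5, in cam
    c=camera_info(n); f=192/np.tan(np.radians(c['vertical_fov']/2)); return c,f
ValueError: time passes only in moves, steps and waits
```

```bash
python3 - <<'E'
import pickle
from workcell import camera_info
pickle.dump({n:dict(camera_info(n)) for n in("scene","top")},open("cam.pkl","wb"))
E
sed -i 's/^from workcell import camera_info/import pickle\nCI=pickle.load(open("cam.pkl","rb"))/; s/c=camera_info(n)/c=CI[n]/' h.py
python3 - <<'E'
from h import *
for n,box in (("top",(118,200,190,240)),("scene",(335,155,400,200))):
    z=np.load(n+"0.npz"); d=z['d']; a,b,c,e=box
    P=np.array([[np.r_[pt(n,u,v,d[v,u]),u,v] for u in range(a,c)] for v in range(b,e)]).reshape(-1,5)
    q=P[(P[:,2]>84)&(P[:,2]<94)]; print(n,"pin top",len(q),np.median(q,0).round(1), q.mean(0).round(1),onz(n,*q.mean(0)[3:],89).round(1))
    q=P[(P[:,2]>58)&(P[:,2]<68)]; print("plug",len(q),q.mean(0).round(1), onz(n,*q.mean(0)[3:],63).round(1))
# triangulation
def tri(a,b):
    o1,d1=ray("scene",*a);o2,d2=ray("top",*b)
    s=np.linalg.lstsq(np.c_[d1,-d2],o2-o1,rcond=None)[0]; A=o1+d1*s[0];B=o2+d2*s[1]; return (A+B)/2,np.linalg.norm(A-B)
print("hole",tri((303.13,216.68),(222.35,174.21)))
print("eye",tri((296.46,231.6),(231.6,153.6)))
# depth-map plan view of plate top & arm
for n,(a,b,c,e) in {"scene":(280,190,330,255),"top":(200,125,262,205)}.items():
    p=np.load(n+"0.npz")['p'][b:e,a:c]
    cv2.imwrite(f"pics/{n}0y.png",cv2.resize(cv2.convertScaleAbs(p,alpha=2),None,fx=7,fy=7,interpolation=cv2.INTER_CUBIC))
E
```

```text
top pin top 53 [430.8 317.   88.7 128.  218. ] [430.9 317.   88.6 128.3 218. ] [430.9 316.9  89. ]
plug 163 [449.3 249.7  62.2 157.1 211. ] [449.2 249.5  63. ]
scene pin top 38 [434.8 316.1  88.7 381.  166. ] [434.6 316.1  88.4 380.6 166.4] [435.1 315.7  89. ]
plug 130 [452.4 255.6  62.7 359.6 178. ] [452.8 255.4  63. ]
hole (array([551.01720115,  76.98663871,  26.21395742]), np.float64(0.9444307735689527))
eye (array([606.47129115,  48.47683815,  39.70325763]), np.float64(1.269970023911357))
```

View pics/top0y.png

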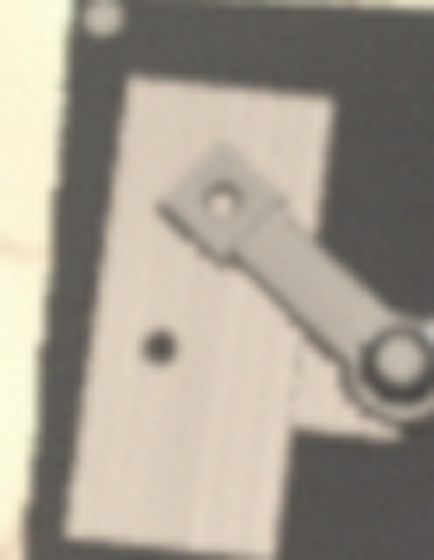

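View pics/scene0y.png

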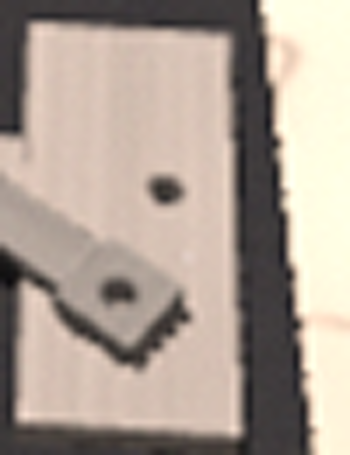

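```bash
cat > st.py <<'E'
from workcell import state
import sys,numpy as np
from scipy.spatial.transform import Rotation as R
s=state(); r=R.from_quat(s['tool_rot']).as_matrix(); p=s['tcp_pos']
print('t %.2f'%s['t'],'tcp',p.round(1),'F',s['wrist_force'].round(1),'M',s['moment'].round(2),'gap',round(s['finger_gap'],1))
print('x',r[:,0].round(3),'y',r[:,1].round(3),'z',r[:,2].round(3),'j',s['joint_positions'].round(2))
if len(sys.argv)>3:
    g=np.array(list(map(float,sys.argv[1:4]))); print('to target, tool axes mm',(r.T@(g-p)).round(1))
E
python3 st.py 433 316 110
python3 -m handwheel '0.02 0 0 0 0;0 0 0 0 0;0 0 0 0.1 0;0 0 0 0 0;0 0 0 0 0;0 0 0 0 0;0 0 0 0 0;0 0 0 0 0'
python3 st.py 433 316 110
```

```text
t 0.10 tcp [268.2 564.  226. ] F [-0.   0.3 -0.3] M [ 0.04 -0.04 -0.03] gap 91.9
x [ 0.903 -0.429  0.   ] y [-0.    -0.001 -1.   ] z [ 0.429  0.903 -0.001] j [-1.23  0.44  0.02  1.57 -0.01  1.13 -0.08]
to target, tool axes mm [ 255.3  116.3 -153.1]
t: 0.9
tcp_pos: [284.3, 554.8, 223.7]
tool_rot: [0.684, -0.188, 0.187, -0.68]
wrist_force: [0.0, 0.6, 0.3]
finger_gap: 91.9
t 0.90 tcp [284.3 554.8 223.7] F [0.  0.6 0.3] M [-0.04 -0.06  0.04] gap 91.9
x [ 0.859 -0.512 -0.   ] y [-0.003 -0.005 -1.   ] z [ 0.512  0.859 -0.006] j [-1.22  0.44  0.05  1.58 -0.02  1.13 -0.13]
to target, tool axes mm [ 250.   114.5 -128.3]
```

```bash
python3 -m handwheel '0.031 0.009 -0.016 0.147 0;0.033 0.009 -0.011 0.147 0;0.035 0.009 -0.006 0.147 0;0.035 0.009 -0.001 0.147 0;0.035 0.009 0.004 0.147 0;0.034 0.009 0.009 0.147 0;0.032 0.009 0.014 0.147 0;0.030 0 0.018 0 0'
python3 st.py 433 316 125
```

```text
t: 1.7
tcp_pos: [431.2, 314.6, 159.0]
tool_rot: [-0.497, 0.505, -0.502, 0.496]
wrist_force: [1.2, -0.7, 0.3]
finger_gap: 91.9
t 1.70 tcp [431.2 314.6 159. ] F [ 1.2 -0.7  0.3] M [-0.14  0.04  0.03] gap 91.9
x [-0.014 -1.    -0.002] y [-0.004  0.002 -1.   ] z [ 1.    -0.014 -0.004] j [-0.98  0.36  0.34  1.9  -0.16  0.9  -0.58]
to target, tool axes mm [-1.3 34.   1.9]
```

```bash
python3 -m handwheel '-0.001 0.025 0.002 0 0;0 0.025 0 0 0;0 0 0 0 0;0 0 0 0 0;0 0 0 0 0;0 0 0 0 0;0 0 0 0 0;0 0 0 0 0'
python3 st.py 433 316 57
cat > shot.py <<'E'
import sys
from h import *
from workcell import get_image
tag=sys.argv[1]
for a in sys.argv[2:]:
    n,x0,y0,x1,y1=a.split(','); x0,y0,x1,y1=map(int,(x0,y0,x1,y1))
    p,d=get_image(n); np.savez(f"{n}{tag}.npz",p=p,d=d)
    q=cv2.convertScaleAbs(p[y0:y1,x0:x1],alpha=1.8); k=min(700/(x1-x0),560/(y1-y0),8)
    cv2.imwrite(f"pics/{n}{tag}.png",cv2.resize(q,None,fx=k,fy=k,interpolation=cv2.INTER_CUBIC)); print(n,k)
E
python3 shot.py 1 scene,320,110,430,220 top,90,170,200,260
```

```text
t: 2.5
tcp_pos: [438.5, 312.6, 112.8]
tool_rot: [-0.493, 0.506, -0.504, 0.497]
wrist_force: [-0.7, -0.2, -0.2]
finger_gap: 91.7
t 2.50 tcp [438.5 312.6 112.8] F [-0.7 -0.2 -0.2] M [-0.06  0.05  0.02] gap 91.7
x [-0.019 -1.    -0.006] y [ 0.003  0.006 -1.   ] z [ 1.    -0.019  0.003] j [-0.95  0.43  0.32  1.94 -0.19  0.79 -0.55]
to target, tool axes mm [-3.  55.8 -5.7]
scene 5.090909090909091
top 6.222222222222222
```

View pics/scene1.png

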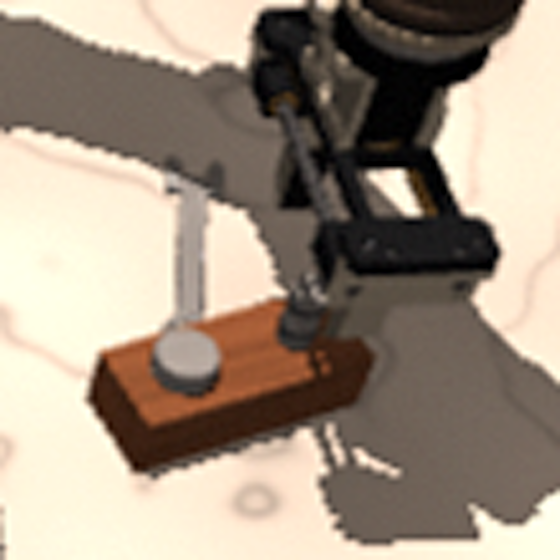

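View pics/top1.png

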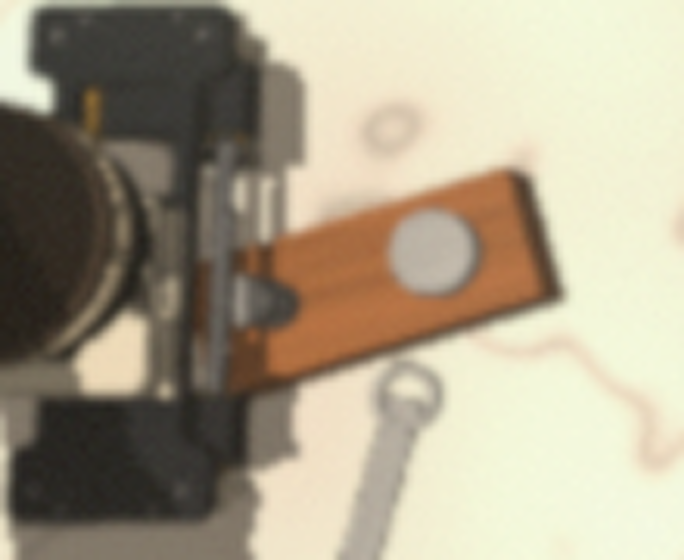

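```bash
python3 -m handwheel '-0.003 0 -0.0055 0 0;0 0.010 0 0 0;0 0.015 0 0 0;0 0.012 0 0 0;0 0.010 0 0 0;0 0.004 0 0 0;0 0 0 0 0;0 0 0 0 0'
python3 st.py 433 316 57;python3 shot.py 2 scene,320,110,430,220 
```

```text
t: 3.4
tcp_pos: [431.9, 316.2, 57.3]
tool_rot: [-0.494, 0.505, -0.504, 0.497]
wrist_force: [0.9, 0.1, 0.6]
finger_gap: 92.1
t 3.40 tcp [431.9 316.2  57.3] F [0.9 0.1 0.6] M [-0.08  0.05 -0.01] gap 92.1
x [-0.019 -1.    -0.005] y [ 0.002  0.005 -1.   ] z [ 1.    -0.019  0.001] j [-0.94  0.51  0.29  1.99 -0.23  0.67 -0.53]
to target, tool axes mm [0.2 0.3 1.2]
scene 5.090909090909091
```

View pics/scene2.png

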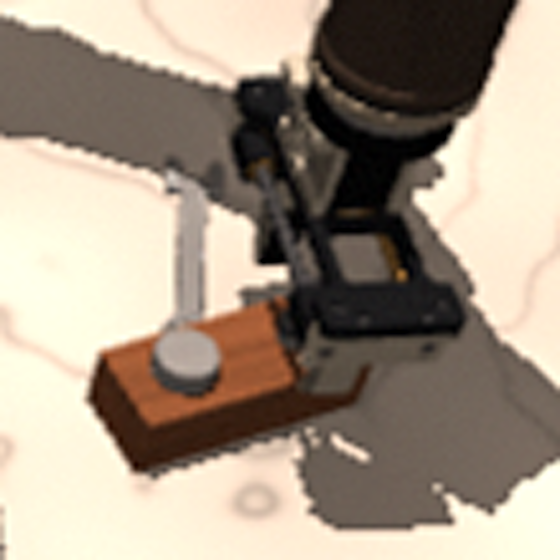

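```bash
python3 -m handwheel '0 0 0 0 100;0 0 0 0 160;0 0 0 0 180;0 0 0 0 255;0 0 0 0 255;0 0 0 0 255;0 0 0 0 255;0 0 0 0 255'
python3 st.py 433 316 57
```

```text
t: 4.25
tcp_pos: [432.8, 316.9, 59.0]
tool_rot: [-0.493, 0.506, -0.504, 0.498]
wrist_force: [0.3, -0.3, -0.2]
finger_gap: 32.2
t 4.25 tcp [432.8 316.9  59. ] F [ 0.3 -0.3 -0.2] M [-0.1   0.06  0.01] gap 32.2
x [-0.019 -1.    -0.007] y [ 0.004  0.007 -1.   ] z [ 1.    -0.019  0.004] j [-0.94  0.5   0.29  1.99 -0.23  0.67 -0.53]
to target, tool axes mm [1.  2.  0.2]
```

```bash
python3 -m handwheel '0.001 0.002 0 0 255;0 0 0 0 255;0 0 0 0 255;0 0 0 0 255;0 0 0 0 255;0 0 0 0 255;0 0 0 0 255;0 0 0 0 255'
python3 st.py 433 316 57
```

```text
t: 5.05
tcp_pos: [432.7, 315.9, 56.8]
tool_rot: [-0.493, 0.506, -0.504, 0.498]
wrist_force: [-0.3, 0.7, -0.3]
finger_gap: 21.4
t 5.05 tcp [432.7 315.9  56.8] F [-0.3  0.7 -0.3] M [-0.07  0.1  -0.02] gap 21.4
x [-0.019 -1.    -0.007] y [ 0.004  0.007 -1.   ] z [ 1.    -0.019  0.004] j [-0.94  0.51  0.28  1.99 -0.23  0.66 -0.53]
to target, tool axes mm [-0.1 -0.2  0.3]
```

```bash
python3 -m handwheel '0 -0.008 0 0 255;0 -0.012 0 0 255;0 -0.020 0 0 255;0 -0.025 0 0 255;0 -0.015 0 0 255;0 -0.005 0 0 255;0 0 0 0 255;0 0 0 0 255'
python3 st.py 609 47.6 110;python3 shot.py 3 scene,300,90,430,220 top,90,150,220,260
```

```text
t: 5.85
tcp_pos: [432.2, 314.7, 148.8]
tool_rot: [-0.492, 0.506, -0.504, 0.498]
wrist_force: [0.3, 0.2, -1.2]
finger_gap: 21.4
t 5.85 tcp [432.2 314.7 148.8] F [ 0.3  0.2 -1.2] M [-0.12  0.06  0.02] gap 21.4
x [-0.019 -1.    -0.007] y [ 0.004  0.007 -1.   ] z [ 1.    -0.019  0.004] j [-0.98  0.37  0.34  1.92 -0.16  0.87 -0.58]
to target, tool axes mm [263.8  37.6 181.8]
scene 4.3076923076923075
top 5.090909090909091
```

View pics/scene3.png

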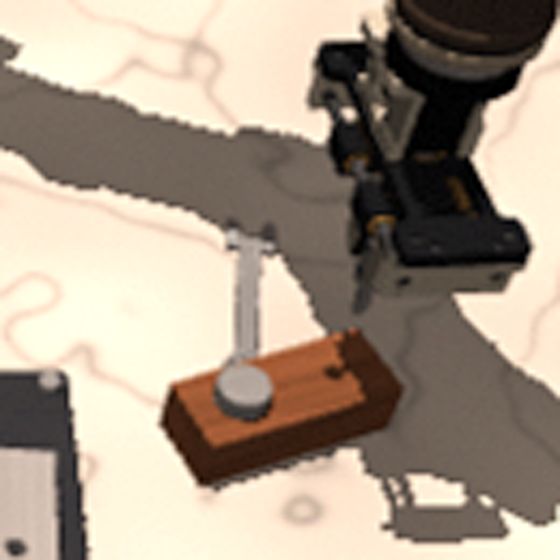

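View pics/top3.png

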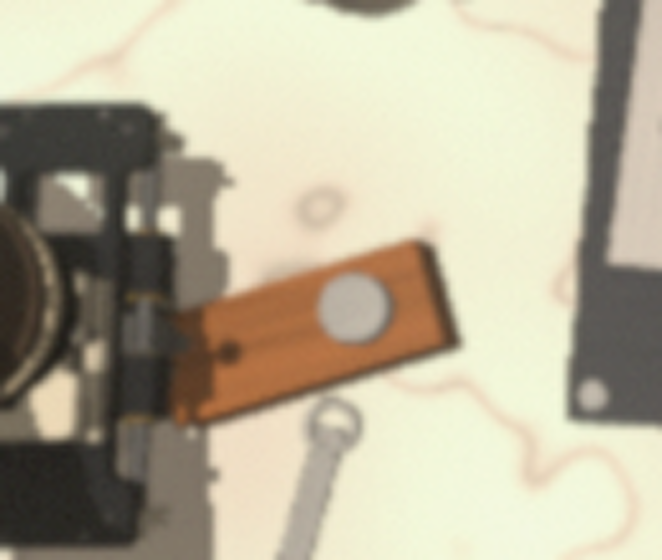

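```bash
python3 - <<'E'
from h import *
def cen(n,tag,x,y,r):
    g=cv2.cvtColor(np.load(n+tag+".npz")['p'],cv2.COLOR_BGR2GRAY).astype(float)
    w=g[y-r:y+r+1,x-r:x+r+1]; m=np.median(w); k=np.clip(m-w,0,None); k[k<0.3*k.max()]=0
    yy,xx=np.mgrid[y-r:y+r+1,x-r:x+r+1]; return (k*xx).sum()/k.sum(),(k*yy).sum()/k.sum()
for n,x,y in(("scene",377,176),("top",134,219)):
    c=cen(n,"3",x,y,4); print(n,c,onz(n,*c,45).round(1))
print(proj("scene",(432.2,314.7,107)),proj("top",(432.2,314.7,107)))
E
```

```text
scene (np.float64(378.7065948855989), np.float64(174.81830417227457)) [430.1 323.5  45. ]
top (np.float64(132.4660633484163), np.float64(219.44570135746605)) [429.8 322.7  45. ]
(np.float64(381.64843654801064), np.float64(161.48291812271881)) (np.float64(126.4537486045866), np.float64(216.97597991613958))
```

```bash
python3 - <<'E'
from h import *
print(onz("scene",377.1,175.9,45),onz("top",134.6,218.7,45))
for n,x,y in(("scene",377,176),("top",135,219)):
    print(cv2.cvtColor(np.load(n+"3.npz")['p'],cv2.COLOR_BGR2GRAY)[y-5:y+6,x-6:x+6])
E
```

```text
[433.9481893  317.45871971  45.        ] [431.66018742 316.82488792  45.        ]
[[59 60 60 60 61 62 64 45 23 23 25 24]
 [60 59 60 61 62 62 66 45 23 24 26 25]
 [61 62 63 64 64 65 66 58 38 23 24 23]
 [63 64 64 64 61 56 52 58 42 19 21 21]
 [63 61 60 56 43 32 29 37 29 19 20 20]
 [58 58 57 53 35 18 19 21 30 42 37 21]
 [54 54 53 55 47 32 23 23 40 57 54 34]
 [54 55 57 59 58 55 49 48 52 57 58 53]
 [59 59 59 59 58 58 58 56 57 58 59 61]
 [58 58 57 56 57 56 57 57 58 60 59 61]
 [56 55 56 56 58 59 58 59 58 57 57 56]]
[[44 58 65 67 67 66 66 66 67 66 66 68]
 [41 54 63 65 65 63 64 66 67 68 68 68]
 [39 46 59 64 61 57 58 62 66 67 67 67]
 [37 44 56 59 52 46 46 50 59 63 64 63]
 [37 42 51 51 42 37 37 41 53 61 63 65]
 [37 37 41 42 39 34 35 42 54 63 67 67]
 [36 36 38 44 41 39 40 47 60 67 69 70]
 [36 38 41 52 53 50 52 58 66 69 71 71]
 [38 39 44 59 64 65 67 68 70 71 71 72]
 [38 38 46 62 70 71 71 71 71 71 70 70]
 [39 39 46 61 70 71 70 70 70 70 70 69]]
```

```bash
python3 -m handwheel '0.020 0 0.014 0 255;0.035 0 0.024 0 255;0.040 0 0.027 0 255;0.040 0 0.027 0 255;0.040 0 0.027 0 255;0.040 0 0.027 0 255;0.033 0 0.023 0 255;0.012 0 0.009 0 255'
python3 st.py 607.8 46.8 110
```

```text
t: 6.75
tcp_pos: [607.1, 45.5, 139.1]
tool_rot: [-0.499, 0.504, -0.5, 0.497]
wrist_force: [-0.6, -1.2, -1.6]
finger_gap: 21.1
t 6.75 tcp [607.1  45.5 139.1] F [-0.6 -1.2 -1.6] M [-0.14  0.04 -0.02] gap 21.1
x [-0.008 -1.    -0.002] y [-0.007  0.002 -1.   ] z [ 1.    -0.008 -0.007] j [-0.42  0.51  0.38  1.73 -0.23  0.95  0.04]
to target, tool axes mm [-1.2 29.1  0.9]
```

```bash
python3 -m handwheel '-0.001 0.010 0.001 0 255;0 0.015 0 0 255;0 0.008 0 0 255;0 0 0 0 255;0 0 0 0 255;0 0 0 0 255;0 0 0 0 255;0 0 0 0 255'
python3 st.py 607.8 46.8 104;python3 shot.py 4 scene,230,150,350,260 top,180,110,290,200
```

```text
t: 7.55
tcp_pos: [604.7, 51.9, 101.1]
tool_rot: [-0.501, 0.505, -0.497, 0.497]
wrist_force: [1.0, -0.1, -0.9]
finger_gap: 21.5
t 7.55 tcp [604.7  51.9 101.1] F [ 1.  -0.1 -0.9] M [-0.02 -0.04  0.01] gap 21.5
x [-0.005 -1.    -0.004] y [-0.013  0.004 -1.   ] z [ 1.    -0.005 -0.013] j [-0.41  0.55  0.36  1.77 -0.25  0.88  0.05]
to target, tool axes mm [ 5.1 -3.   3.1]
scene 5.090909090909091
top 6.222222222222222
```

View pics/scene4.png

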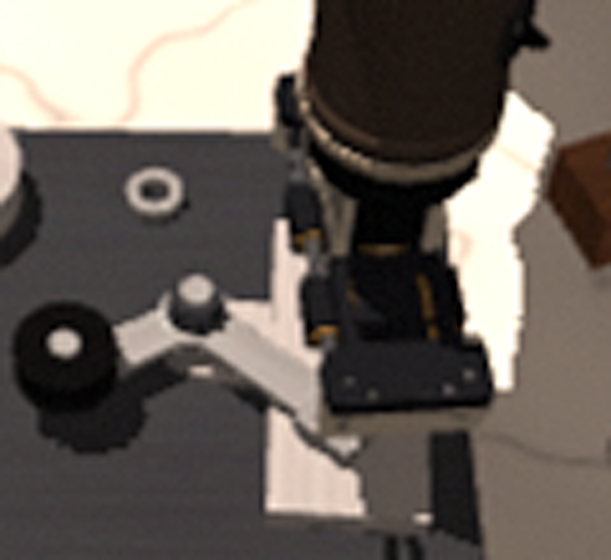

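View pics/top4.png

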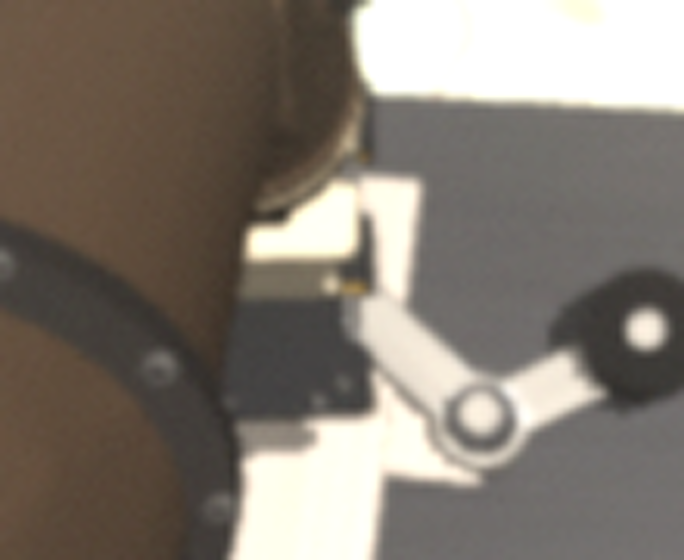

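```bash
python3 -m handwheel '0.005 0 0.003 0 255;0 0.003 0 0 255;0 0.003 0 0 255;0 0 0 0 255;0 0 0 0 255;0 0 0 0 255;0 0 0 0 255;0 0 0 0 255'
python3 st.py 608.3 46.6 94; python3 - <<'E'
from h import *
for z in(64,68): 
  a,b=onz("scene",268.2,206.5,z),onz("top",257.1,175.7,z);m=(a+b)/2;print(z,a.round(1),b.round(1),m.round(1))
  for nm,e in(("hole",(551.9,76.4)),("eye",(607.5,47.7))): d=np.array(e)-m[:2];print(nm,np.hypot(*d),np.degrees(np.arctan2(d[1],d[0])))
print(np.load("top0.npz")['d'][172:180,253:262],pt("top",257,176,np.load("top0.npz")['d'][176,257]),pt("scene",268,206,np.load("scene0.npz")['d'][206,268]))
E
```

```text
t: 8.45
tcp_pos: [608.2, 45.6, 94.7]
tool_rot: [-0.501, 0.506, -0.497, 0.496]
wrist_force: [-0.3, 1.4, -1.4]
finger_gap: 21.2
t 8.45 tcp [608.2  45.6  94.7] F [-0.3  1.4 -1.4] M [-0.08  0.1  -0.02] gap 21.2
x [-0.006 -1.    -0.004] y [-0.013  0.004 -1.   ] z [ 1.    -0.006 -0.013] j [-0.4   0.57  0.36  1.77 -0.25  0.87  0.07]
to target, tool axes mm [-1.   0.7  0.1]
64 [535.7 -20.9  64. ] [536.4 -22.8  64. ] [536.  -21.9  64. ]
hole 99.52820767919972 80.8281775383202
eye 99.72539178778582 44.22457138944233
68 [538.5 -21.3  68. ] [535.7 -22.9  68. ] [537.1 -22.1  68. ]
hole 99.63010262409638 81.45130773380004
eye 99.16071658646413 44.76024970687869
[[996.7294  983.39465 977.4652  980.69196 982.26276 979.5723  981.7648
  999.9567  997.3426 ]
 [979.58844 981.5998  981.00415 976.4337  973.0069  976.3847  979.8928
  979.1024  998.78705]
 [977.8425  977.35724   0.      973.3143  974.5006  975.50745 975.3402
  978.1258  977.19434]
 [978.8085  974.2754  974.12494 976.4067  971.152   973.9265  974.2963
  978.9402  980.2908 ]
 [978.28577 971.98425 977.5595  972.1444  973.38666 978.1525  974.13654
  981.03046 979.2472 ]
 [979.6948  973.0494  970.2892  975.9607  974.9788  976.944   973.7241
  980.8555  978.6036 ]
 [975.9421  975.68787 972.07306 975.03613 975.8379  971.66565 971.23914
  978.377   978.4091 ]
 [978.79474 979.4907  975.3507  972.7452  971.3783  974.45386 978.96173
  975.04443 984.6944 ]] [534.65917878 -22.65996084  69.00507359] [537.15227744 -21.75163689  68.48217924]
```

```bash
python3 -m handwheel '-0.001 0.002 0 0 255;0 0.003 0 0 255;0 0.003 0 0 255;0 0.003 0 0 255;0 0.001 0 0 255;0 0 0 0 255;0 0 0 0 255;0 0 0 0 255'
python3 st.py 608.3 46.6 72
```

```text
t: 9.25
tcp_pos: [607.9, 46.9, 81.4]
tool_rot: [-0.501, 0.506, -0.497, 0.496]
wrist_force: [-0.2, -0.1, -0.8]
finger_gap: 21.1
t 9.25 tcp [607.9  46.9  81.4] F [-0.2 -0.1 -0.8] M [-0.15  0.04  0.03] gap 21.1
x [-0.006 -1.    -0.004] y [-0.013  0.004 -1.   ] z [ 1.    -0.006 -0.013] j [-0.4   0.58  0.35  1.78 -0.26  0.84  0.07]
to target, tool axes mm [0.3 9.4 0.5]
```

```bash
python3 -m handwheel '0 0.003 0 0 255;0 0.003 0 0 255;0 0.002 0 0 255;0 0 0 0 255;0 0 0 0 255;0 0 0 0 255;0 0 0 0 255;0 0 0 0 255'
python3 st.py 608.3 46.6 72
```

```text
t: 10.05
tcp_pos: [608.0, 46.9, 72.9]
tool_rot: [-0.501, 0.506, -0.497, 0.496]
wrist_force: [-0.6, -0.3, -0.8]
finger_gap: 21.7
t 10.05 tcp [608.   46.9  72.9] F [-0.6 -0.3 -0.8] M [-0.08  0.07 -0.01] gap 21.7
x [-0.006 -1.    -0.004] y [-0.013  0.004 -1.   ] z [ 1.    -0.006 -0.013] j [-0.39  0.59  0.34  1.78 -0.27  0.82  0.07]
to target, tool axes mm [0.3 0.9 0.3]
```

```bash
python3 -m handwheel '-0.0054 0 -0.0057 0 255;-0.0054 0 -0.0068 0 255;-0.0048 0 -0.0073 0 255;-0.0042 0 -0.0077 0 255;0 0 0 0 255;0 0 0 0 255;0 0 0 0 255;0 0 0 0 255'
python3 st.py 580 66 72
```

```text
t: 10.85
tcp_pos: [580.1, 67.0, 74.2]
tool_rot: [-0.5, 0.504, -0.499, 0.497]
wrist_force: [2.2, -1.2, -2.5]
finger_gap: 21.4
t 10.85 tcp [580.1  67.   74.2] F [ 2.2 -1.2 -2.5] M [-0.55 -0.57 -0.02] gap 21.4
x [-0.006 -1.    -0.002] y [-0.008  0.002 -1.   ] z [ 1.    -0.006 -0.008] j [-0.45  0.55  0.35  1.85 -0.26  0.79  0.03]
to target, tool axes mm [ 1.   2.2 -0. ]
```

```bash
python3 -m handwheel '-0.0033 0.0005 -0.008 0 255;-0.0022 0.0005 -0.0066 0 255;-0.0010 0 -0.003 0 255;0 0 0 0 255;0 0 0 0 255;0 0 0 0 255;0 0 0 0 255;0 0 0 0 255'
python3 st.py 561 74 72
```

```text
t: 11.65
tcp_pos: [564.0, 72.8, 73.9]
tool_rot: [-0.499, 0.503, -0.501, 0.497]
wrist_force: [2.8, -1.9, -1.5]
finger_gap: 21.3
t 11.65 tcp [564.   72.8  73.9] F [ 2.8 -1.9 -1.5] M [-0.68 -0.63  0.02] gap 21.3
x [-0.008 -1.    -0.001] y [-0.004  0.001 -1.   ] z [ 1.    -0.008 -0.004] j [-0.47  0.53  0.35  1.89 -0.26  0.76  0.02]
to target, tool axes mm [-1.1  2.  -3. ]
```

```bash
python3 -m handwheel '0 0.001 0 0 255;0 0.001 0 0 255;0 0.0005 0 0 255;0 0.0005 0 0 255;0 0 0 0 255;0 0 0 0 255;0 0 0 0 255;0 0 0 0 255'
python3 st.py 552 76 72
```

```text
t: 12.45
tcp_pos: [564.7, 73.0, 71.7]
tool_rot: [-0.498, 0.503, -0.501, 0.498]
wrist_force: [1.9, -1.8, 1.5]
finger_gap: 21.5
t 12.45 tcp [564.7  73.   71.7] F [ 1.9 -1.8  1.5] M [-0.61 -0.48  0.  ] gap 21.5
x [-0.008 -1.    -0.002] y [-0.003  0.002 -1.   ] z [ 1.    -0.008 -0.003] j [-0.47  0.54  0.35  1.9  -0.26  0.76  0.02]
to target, tool axes mm [ -2.9  -0.3 -12.7]
```

```bash
python3 -m handwheel '-0.0006 0.0003 -0.003 0 255;-0.0006 0.0003 -0.003 0 255;-0.0005 0.0003 -0.003 0 255;-0.0004 0.0003 -0.002 0 255;0 0.0003 -0.0005 0 255;0 0.0003 -0.0003 0 255;0 0.0003 0 0 255;0 0.0003 0 0 255'
python3 st.py 552 76 72
```

```text
t: 13.25
tcp_pos: [557.5, 74.5, 71.5]
tool_rot: [0.495, -0.501, 0.504, -0.5]
wrist_force: [0.5, -2.6, 6.6]
finger_gap: 21.4
t 13.25 tcp [557.5  74.5  71.5] F [ 0.5 -2.6  6.6] M [-0.67 -0.33  0.01] gap 21.4
x [-0.009 -1.    -0.002] y [ 0.007  0.002 -1.   ] z [ 1.    -0.009  0.007] j [-0.48  0.52  0.35  1.92 -0.26  0.73  0.01]
to target, tool axes mm [-1.4 -0.6 -5.5]
```

```bash
python3 -m handwheel '-0.0003 0 -0.0025 0 255;-0.0003 0 -0.0025 0 255;-0.0002 0.0003 -0.0015 0 255;-0.0002 0.0003 -0.001 0 255;0 0.0003 -0.0005 0 255;0 0.0003 -0.0003 0 255;0 0.0003 0 0 255;0 0.0003 0 0 255'
python3 st.py 552 76 72
```

```text
t: 14.05
tcp_pos: [549.7, 76.0, 69.3]
tool_rot: [0.495, -0.501, 0.504, -0.5]
wrist_force: [4.0, -1.9, 1.2]
finger_gap: 21.6
t 14.05 tcp [549.7  76.   69.3] F [ 4.  -1.9  1.2] M [-0.61 -0.85 -0.01] gap 21.6
x [-0.009 -1.    -0.002] y [ 0.009  0.002 -1.   ] z [ 1.    -0.009  0.009] j [-0.48  0.52  0.35  1.94 -0.26  0.72  0.01]
to target, tool axes mm [-0.  -2.7  2.3]
```

```bash
python3 -m handwheel '0 0.001 0.0005 0 255;0 0.001 0 0 255;0 0.001 0 0 255;0 0.0015 0 0 255;0 0.0015 0 0 255;0 0.0015 0 0 255;0 0.001 0 0 255;0 0 0 0 255'
python3 st.py 552 76 57.8
```

```text
t: 14.85
tcp_pos: [550.2, 75.9, 59.7]
tool_rot: [0.495, -0.501, 0.504, -0.5]
wrist_force: [3.8, -2.5, 0.5]
finger_gap: 21.5
t 14.85 tcp [550.2  75.9  59.7] F [ 3.8 -2.5  0.5] M [-0.55 -0.82  0.  ] gap 21.5
x [-0.01  -1.    -0.002] y [ 0.008  0.002 -1.   ] z [ 1.    -0.01   0.008] j [-0.48  0.53  0.34  1.95 -0.27  0.7   0.01]
to target, tool axes mm [-0.2  1.9  1.8]
```

```bash
python3 -m handwheel '0 0.0008 0 0 255;0 0.0008 0 0 255;0 0.0008 0 0 255;0 0.0005 0 0 255;0 0.0005 0 0 255;0 0.0003 0 0 255;0 0.0003 0 0 255;0 0.0003 0 0 255'
python3 st.py 552 76 57.8
```

```text
t: 15.65
tcp_pos: [552.5, 75.6, 57.7]
tool_rot: [0.493, -0.5, 0.505, -0.501]
wrist_force: [1.5, -2.8, 6.2]
finger_gap: 21.2
t 15.65 tcp [552.5  75.6  57.7] F [ 1.5 -2.8  6.2] M [-0.59 -0.37 -0.11] gap 21.2
x [-0.01  -1.    -0.003] y [ 0.013  0.003 -1.   ] z [ 1.    -0.01   0.013] j [-0.47  0.53  0.34  1.95 -0.27  0.69  0.02]
to target, tool axes mm [-0.4 -0.1 -0.5]
```

```bash
python3 -m handwheel '0 0.0008 0 0 255;0 0.0008 0 0 255;0 0.0008 0 0 255;0 0.0005 0 0 255;0 0 0 0 255;0 0 0 0 255;0 0 0 0 255;0 0 0 0 255'
python3 st.py 552 76 57.8
```

```text
t: 16.45
tcp_pos: [552.4, 75.6, 57.8]
tool_rot: [0.493, -0.501, 0.505, -0.502]
wrist_force: [2.4, -2.6, 4.2]
finger_gap: 21.3
t 16.45 tcp [552.4  75.6  57.8] F [ 2.4 -2.6  4.2] M [-0.61 -0.56 -0.01] gap 21.3
x [-0.011 -1.    -0.005] y [ 0.013  0.005 -1.   ] z [ 1.    -0.011  0.013] j [-0.47  0.53  0.34  1.95 -0.27  0.69  0.02]
to target, tool axes mm [-0.4 -0.  -0.4]
```

Seated against a stop after exactly 14 mm of drop. Releasing.

```bash
python3 -m handwheel '0 0 0 0 200;0 0 0 0 180;0 0 0 0 150;0 0 0 0 100;0 0 0 0 50;0 0 0 0 0;0 0 0 0 0;0 0 0 0 0'
python3 st.py 552 76 57.8
```

```text
t: 17.25
tcp_pos: [547.2, 77.6, 55.3]
tool_rot: [-0.495, 0.503, -0.501, 0.5]
wrist_force: [-0.3, 0.3, -0.0]
finger_gap: 70.5
t 17.25 tcp [547.2  77.6  55.3] F [-0.3  0.3 -0. ] M [-0.06  0.05  0.02] gap 70.5
x [-0.009 -1.    -0.006] y [ 0.003  0.006 -1.   ] z [ 1.    -0.009  0.003] j [-0.47  0.53  0.33  1.95 -0.27  0.69  0.02]
to target, tool axes mm [ 1.6 -2.5  4.8]
```

```bash
python3 -m handwheel '0 -0.003 0.002 0 0;0 -0.006 0 0 0;0 -0.012 0 0 0;0 -0.020 0 0 0;0 -0.025 0 0 0;0 -0.025 0 0 0;0 -0.025 0 0 0;0 -0.015 0 0 0'
python3 -m handwheel '-0.02 0 0 0 0;-0.035 0 -0.01 0 0;-0.04 0 -0.02 0 0;-0.04 0 -0.02 0 0;-0.04 0 -0.02 0 0;-0.03 0 -0.02 0 0;-0.01 0 0 0 0;0 0 0 0 0'
python3 shot.py 5 scene,180,150,400,270 top,100,100,350,260
```

```text
t: 18.05
tcp_pos: [548.0, 75.8, 194.8]
tool_rot: [-0.496, 0.503, -0.502, 0.499]
wrist_force: [-0.0, -0.1, 0.3]
finger_gap: 91.9
t: 18.85
tcp_pos: [461.8, 297.7, 208.6]
tool_rot: [0.489, -0.503, 0.506, -0.503]
wrist_force: [-0.0, 0.2, 0.1]
finger_gap: 91.9
scene 3.1818181818181817
top 2.8
```

View pics/scene5.png

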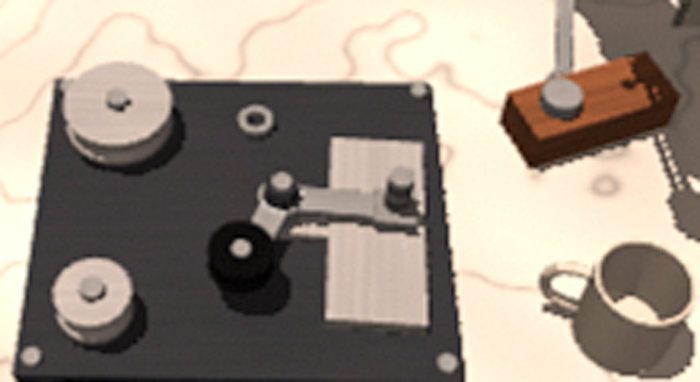

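View pics/top5.png

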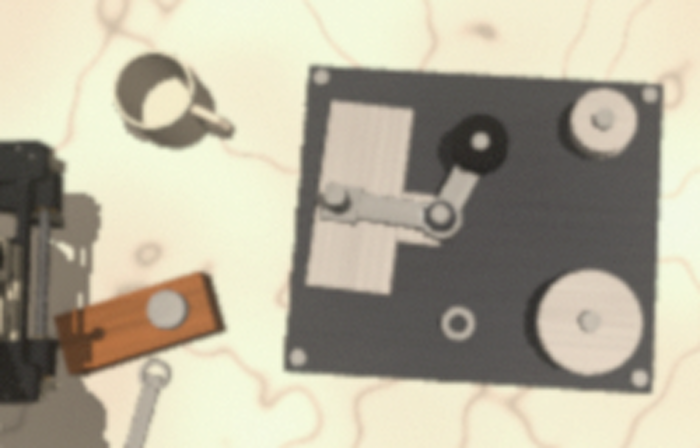

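```bash
python3 - <<'E'
from h import *
for n,box in (("top",(210,160,228,180)),("scene",(298,198,312,222))):
    d=np.load(n+"5.npz")['d']; a,b,c,e=box
    P=np.array([np.r_[pt(n,u,v,d[v,u]),u,v] for u in range(a,c) for v in range(b,e)])
    q=P[(P[:,2]>82)&(P[:,2]<120)]; print(n,len(q),np.median(q,0).round(1),q[:,2].std().round(1))
E
python3 -m handwheel '0 0 0 0 0;0 0 0 0 0;0 0 0 0 0;0 0 0 0 0;0 0 0 0 0;0 0 0 0 0;0 0 0 0 0;0 0 0 0 0'
```

```text
top 56 [552.   77.1  89.3 219.  169.5] 1.9
scene 53 [557.4  75.9  89.5 305.  205. ] 2.3
t: 19.75
tcp_pos: [465.6, 289.1, 208.8]
tool_rot: [0.486, -0.505, 0.51, -0.499]
wrist_force: [0.4, -0.5, -0.5]
finger_gap: 91.7
```

Head top measures 89.4 mm, against 90 mm expected when the shoulder is on the arm. The arm stays turned back and the robot is clear.

```bash
python3 -c "from workcell import close_job; print(close_job())"
```

```text
the job is handed in; nothing more can be done
None
```

The tension arm is locked back with the tall pin fully home, and the job was handed in at about 20 s of the 62 s allowed. The hand-in reports no verdict.

**What I did:** I took the pin from the stand, put it through the eye with the arm at rest, and turned the arm back with the tip just clear of the plate. I then felt for the hole under light pressure (peak wrist reading about 7 N). The pin dropped in, sank 14 mm to a firm stop, and I let go and backed away.

**Last checks:**
- **Pin seated:** depth from both cameras puts the head top at about 89.4 mm (90 mm expected), so the shoulder is on the arm.
- **Arm held:** after release, the pictures show the arm turned back about 0.64 rad with the pin upright through the eye.
- **Other things:** the plug, mug, wrench and collar look unmoved in the last pictures. The screwdriver was outside those crops, but the robot never went near it.
- **Robot clear:** it stands well away with no wrist load.

**What disagreed:** the two cameras differed by about 2–5 mm in x. I used their averages, and the grasp and the hole position bore that out. Once the pin was over the eye, the gripper hid it from both cameras, so I did the insertion from measured positions and force alone.

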